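# Seat the magnet rotor on the generator's flatted shaft and set it over the coils

### The arm

A 6-joint arm with a two-finger parallel gripper is mounted at the origin on the work surface. World frame = base frame: x ahead of the robot, y to its left, z up, the work surface at z = 0. Lengths are in mm, angles in degrees, forces in N, time in s.
With the tool pointing down it reaches from about 350 to 775 mm from the base axis. Payload 7.3 kg.
Tool frame: the origin (TCP) lies on the centre line of the jaws, within the pads' length; the fingertips stand 14 mm ahead of it and the grasp point (between the pads) lies 5 mm behind it (manip.nose_length is the z of the fingertips in the tool frame, in mm); z points along the fingers, y is the line along which they close (so a half turn about z gives the same grasp; the last joint's range is limited). The gripper opens to 92 mm and grips with 3 to 60 N. Pads are 19 mm wide; open, the fingers measure 130 mm over their backs; the gripper's body (75 mm by 190 mm) begins 47 mm behind the grasp point.
Start: joints at [-71.734, 19.595, 87.324, -0, 73.075, -8.365], TCP at [235.352, -469.311, 240.741] pointing down, gripper open.
Joint ranges: [-145.02, 145.02], [-44.19, 115.74], [2.07, 154.8], [-57.11, 237.11], [16.16, 152.29], [-177.93, 177.93]. Speed limits (degrees/s): [147.25, 147.25, 180, 180, 180, 180].

### API

Orientations are given as [roll, pitch, yaw] about the fixed x, y, z axes, in that order (R = Rz(yaw) Ry(pitch) Rx(roll)).
In Python, from workcell import monitor, snapshot, camera_info, order, manip gives the robot as it stands.
- The arm moves only by the tool play_rows, never from a script. Its argument "increments" is a list of rows, each an object of numbers: "hand": the opening, from -1 (shut) to 1 (fully open); "dx", "dy", "dz": the shift along the world's x, y, z as a fraction of full scale; "rx", "ry", "rz": the turn, a rotation vector about the world's x, y, z as a fraction of full scale. In form: [{"hand": .., "dx": .., "dy": .., "dz": .., "rx": .., "ry": .., "rz": ..}, ...]. A call has exactly 5 rows; each row is the pose to reach, as a shift and turn from the pose commanded when the call began; what a row does not reach only later rows make up. Full scale, the value 1, is 25 cm for a shift and 45 degrees for a turn. A row lasts 1/10 s, in which the tool goes at most 50 mm and 8.59 degrees, less where a joint would pass 70% of its speed; a pose out of reach is approached as far as the arm can. A call with a number of a shift or a turn outside -1 to 1 is refused whole. A call with a gripper value outside its range is refused whole. The fingers move at their own pace and stop on an object; "squeeze" is the grip in N (left out, the last holds). Time passes only in rows, so rows that repeat a pose let the fingers close, or fill a call up. It gives the time, the measured TCP pose, the force, the opening and the grip force at its end, in the units of the state.
- monitor.get_state(): the state, without advancing time (a new reading comes with each control period).
- snapshot(name): name is "scene" or "top" or "wrist"; returns the picture (400x640x3 uint8, blue, green, red); there is no depth.
- camera_info(name): a dict with "camera_matrix" (3x3 intrinsics, pixels), "distortion" ([k1, k2, p1, p2, k3] as OpenCV has them; the pictures are not rectified), "position" and "rotation" of the camera in the world. Camera axes: x right, y down, z forward; pixel columns grow to the right and rows downward; lengths in mm; the calibration is good to about 2 mm. A picture is of the moment at which its call begins: read the wrist's pose just before it. camera_info takes no time and is no camera call; for the wrist camera it gives the pose at the moment of the call.
- order.hand_in(): hands the job in; it is judged then, once.
The state is a dict: "time_s": time; "joint_positions": joint angles; "qvel": joint speeds; "joint_torque": joint torques, N m; "tcp_pos": TCP position; "ee_rot": TCP orientation; "force": force on the tool from outside, world axes, zero at the start; "wrist_torque": the same for the moment, N m; "finger_gap": finger opening in mm; "gripper_force": force on a finger pad.
Only numpy, scipy, OpenCV 4.12 (cv2) and the standard library are available. Lean on these libraries where they do the work, as an engineer would, in place of code of your own. Each camera call takes 0.05 s, during which the arm holds its last target. There are 200 camera calls.

### The job

Get the demonstration generator ready for the lesson: fit the magnet rotor onto the generator's shaft, turning it lightly until its slot finds the shaft's flats and it drops fully home on the shoulder. Never press it down hard, as the bearing is delicate. Then turn the seated rotor, shaft and all, until its two ring magnets stand squarely over the two coils, let go of it, and leave the other things on the table undisturbed.

Things in the scene. Friction and masses are not known exactly. Their poses are not given: they have to be found in the camera images.
- dynamo: Demonstration generator, fixed: plywood base 200 x 110 mm, top at height 16 mm; grey gear housing; aluminium bridge plate 150 x 50 mm, top at 56 mm; on it two copper coils with black end discs, 37 mm across, at x = +52 and -52 mm, tops at 73 mm; an upright steel shaft between them. Origin: centre of the underside, on the shaft's axis; x runs through both coils, z up.
- dynamo_seat (a point): Shaft axis at the top of the shaft's round shoulder (32 mm across, 78 mm above the table), where the seated rotor's underside rests. Axes as the generator's; it does not turn with the shaft. The bearing takes 40 N at most. Gear drag holds the shaft: about 0.1 N m turns it either way, up to half a turn, and it stays where left.
- rotor: Loose rotor, about 0.34 kg, lying right way up: aluminium arm 142 mm long (x), 30 mm wide, 6 mm thick, ends rounded to 38 mm, a black ring magnet 32 mm across, 8 mm high, on top of each end at x = +52 and -52 mm; in the middle an upright steel hub 36 mm tall, 46 mm across, with flats 36 mm apart facing +y and -y to grip. Origin: centre of the hub's underside, z up.
- ring_a: Loose black ring magnet, 32 mm across, 8 mm high, lying flat; origin at the centre of its underside. Bystander.
- ring_b: Another loose ring magnet like it. Bystander.
- bar_magnet: Loose steel bar magnet, 60 x 14 x 9 mm, long along its x; origin at the centre of its underside. Bystander.
- bowl_big: Loose glass bowl, 116 mm across, 50 mm high; origin at the centre of its underside. Bystander.
- bowl_small: Loose glass bowl, 90 mm across, 40 mm high; origin at the centre of its underside. Bystander.
- bottle: Loose clear bottle with a cap, 62 mm across, 190 mm tall, upright; origin at the centre of its underside. Bystander.
- carton: Small loose carton, 52 x 36 x 15 mm; origin at the centre of its underside. Bystander.
- screwdriver: Loose screwdriver, 170 mm long, lying along its x. Bystander.
- dynamo_tang (a point): Shaft axis at the top of its flatted length (height 100 mm), axes as the generator's. From the shoulder up to here the shaft is 24 mm round with two parallel flats 14 mm apart, top edge square; above, a round nose 13 mm across, 12 mm tall, its last 4 mm tapered. The shaft's angle is not measured: the flats start 20 to 83 degrees anticlockwise (from above) of the generator's x.
- rotor_slot (a point): Mouth of the rotor's slot: centre of the hub's underside, axes as the rotor's. The slot, 26.4 mm along x, 15 mm along y, goes right up through the hub. It slips over the shaft's flats only when the arm is within about 3 degrees of parallel to them, either way round; else it rests at height 100 mm with the shaft's nose inside it. In line it sinks 22 mm.

How it is judged:
By the outcome, as a careful person would: the job done as asked, in the order asked, and still so for the second after the job is handed in, with the robot touching nothing.
It also fails if it takes over 72 s, if anything falls off the work surface, if the arm or the gripper's body presses on something with over 40 N, if the wrist force passes 120 N, or if a joint passes its speed limit or range.

## Working session

There is one attempt and no reset: what is moved stays moved. The work goes in short steps, Python scripts to look and compute and a tool call to move; the robot and the scene stay as the last step left them, time stands still between calls to the robot, and variables do not carry over. Pictures are saved under pics/ and viewed, at most 10 in all, crops included, and the job is handed in when it is done.

Besides the shell and the picture viewer there is one more tool, called after ">>>" as name([rows], argument=value, ...), one row to a line, values as JSON. play_rows: Moves the arm, as the interface text tells. Its arguments: {"type":"object","properties":{"increments":{"type":"array","items":{"type":"object","properties":{"hand":{"type":"number"},"dx":{"type":"number","minimum":-1,"maximum":1},"dy":{"type":"number","minimum":-1,"maximum":1},"dz":{"type":"number","minimum":-1,"maximum":1},"rx":{"type":"number","minimum":-1,"maximum":1},"ry":{"type":"number","minimum":-1,"maximum":1},"rz":{"type":"number","minimum":-1,"maximum":1}}}},"squeeze":{"type":"number"}},"required":["increments"]}

```bash
mkdir -p pics; ls; python3 - <<'E'
from workcell import monitor, snapshot, camera_info
import cv2, numpy as np
s=monitor.get_state(); print(s)
for n in("top","scene"):
    cv2.imwrite(f"pics/{n}0.png",snapshot(n)); c=camera_info(n); print(n,c)
print(camera_info("wrist"))
E
```

```text
pics
{'time_s': 0.0, 'joint_positions': array([-7.17356874e+01,  1.96383444e+01,  8.73794515e+01,  3.94537589e-05,
        7.30723296e+01, -8.36702296e+00]), 'qvel': array([ 0.0179855 ,  0.0529878 , -0.10428798, -0.0563812 ,  0.04433813,
       -0.05392142]), 'joint_torque': array([-1.97103168e-04, -4.31243670e+01, -2.44225073e+01,  7.16064451e-02,
        5.54354070e-02, -1.06525545e-04]), 'tcp_pos': array([ 235.21139748, -468.92458996,  240.01412176]), 'ee_rot': array([-1.79910839e+02, -1.31517973e-02,  2.66313138e+01]), 'force': array([ 0.32788981, -0.1116515 , -1.37928728]), 'wrist_torque': array([-0.00265203, -0.01447468,  0.01055394]), 'gripper_force': 0.0, 'finger_gap': 92.08260996250904}
top {'camera_matrix': array([[445.34240969,   0.        , 321.42051649],
       [  0.        , 445.34240969, 198.35675029],
       [  0.        ,   0.        ,   1.        ]]), 'distortion': array([-0.03725037,  0.        ,  0.        ,  0.        ,  0.        ]), 'position': array([ 418.28372108,  -16.0929012 , 1210.17947483]), 'rotation': array([-171.24438512,    0.71314765,  -89.49416584])}
scene {'camera_matrix': array([[368.64973458,   0.        , 319.21442461],
       [  0.        , 368.64973458, 193.80336336],
       [  0.        ,   0.        ,   1.        ]]), 'distortion': array([-0.03624709,  0.        ,  0.        ,  0.        ,  0.        ]), 'position': array([1050.44385647,  586.50919898,  802.75056424]), 'rotation': array([-1.32974845e+02,  1.25113983e-01,  1.42752471e+02])}
{'camera_matrix': array([[299.8154286 ,   0.        , 318.51752943],
       [  0.        , 299.8154286 , 197.42470062],
       [  0.        ,   0.        ,   1.        ]]), 'distortion': array([-0.01417794,  0.        ,  0.        ,  0.        ,  0.        ]), 'position': array([ 310.66740305, -430.78027708,  383.71683893]), 'rotation': array([ 1.62126559e+02,  4.74881615e-02, -6.33375396e+01])}
```

View pics/top0.png

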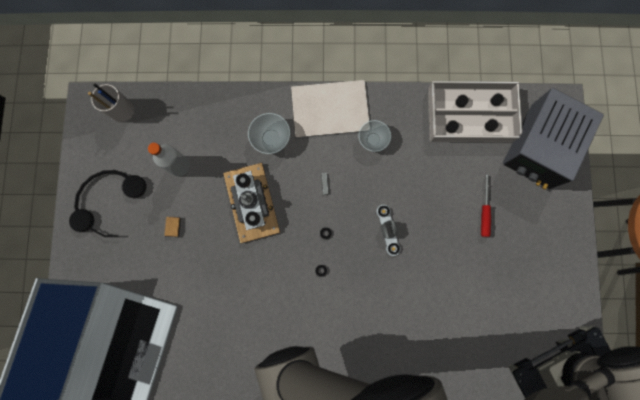

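View pics/scene0.png

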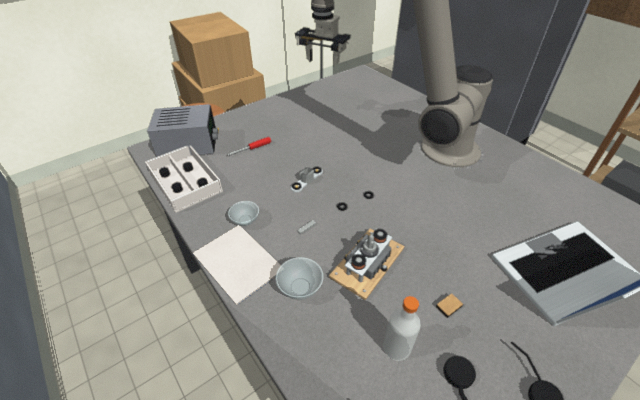

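The top view shows the rotor magnets at about (383,211) and (393,249), the coils at (243,181) and (253,219), and the shaft between them. The scene view shows the same layout. I'll turn these pixels into coarse positions.

```bash
cat > h.py <<'E'
from workcell import monitor, snapshot, camera_info
import cv2, numpy as np
from scipy.spatial.transform import Rotation as R
def rot(c): return R.from_euler('xyz',c['rotation'],degrees=True).as_matrix()
def p2w(c,uv,z):
    uv=np.array(uv,float).reshape(-1,1,2)
    n=cv2.undistortPoints(uv,c['camera_matrix'],c['distortion']).reshape(-1,2)
    d=np.c_[n,np.ones(len(n))]@rot(c).T; p=np.array(c['position'])
    return p+d*((np.reshape(z,(-1,1))-p[2])/d[:,2:3])
def w2p(c,P):
    M=rot(c).T; P=np.array(P,float).reshape(-1,3)
    return cv2.projectPoints(P,cv2.Rodrigues(M)[0],-M@np.array(c['position']),c['camera_matrix'],c['distortion'])[0].reshape(-1,2)
def ang(a,b): return np.degrees(np.arctan2(b[1]-a[1],b[0]-a[0]))
E
python3 - <<'E'
from h import *
np.set_printoptions(precision=1,suppress=True)
c=camera_info("top")
r=p2w(c,[(383,211),(393,249)],14);print(r,r.mean(0),ang(*r),np.hypot(*(r[1]-r[0])[:2]))
d=p2w(c,[(243,181),(253,219)],73);print(d,d.mean(0),ang(*d),np.hypot(*(d[1]-d[0])[:2]))
print(p2w(c,[(269,134),(155,150),(172,227),(325,183),(326,233),(321,270)],[50,190,15,9,8,8]))
E
```

```text
[[ 569.  -166.4   14. ]
 [ 466.9 -191.9   14. ]] [ 517.9 -179.1   14. ] -165.95785247257498 105.17629004516739
[[637.7 204.6  73. ]
 [538.4 175.2  73. ]] [588.  189.9  73. ] -163.51703233958003 103.60302114000837
[[771.9 143.2  50. ]
 [689.1 395.6 190. ]
 [520.8 405.   15. ]
 [645.9  -9.    9. ]
 [508.8 -12.7   8. ]
 [409.9  -0.1   8. ]]
```

>>> play_rows([
  {"hand":1,"dx":0.07,"dy":0.17,"dz":0,"rz":-0.04},
  {"hand":1,"dx":0.14,"dy":0.34,"dz":0,"rz":-0.09},
  {"hand":1,"dx":0.22,"dy":0.51,"dz":0,"rz":-0.13},
  {"hand":1,"dx":0.29,"dy":0.68,"dz":0,"rz":-0.18},
  {"hand":1,"dx":0.36,"dy":0.85,"dz":0,"rz":-0.22},
])

```text
validation failed for argument at $.in...
```

>>> play_rows([
  {"hand":1,"dx":0.07,"dy":0.17,"dz":0},
  {"hand":1,"dx":0.14,"dy":0.34,"dz":0},
  {"hand":1,"dx":0.22,"dy":0.51,"dz":0},
  {"hand":1,"dx":0.29,"dy":0.68,"dz":0},
  {"hand":1,"dx":0.36,"dy":0.85,"dz":0},
])

```text
validation failed for argument at $.in...
```

>>> play_rows([
  {"hand":1,"dx":0.07,"dy":0.17,"dz":-0.05},
  {"hand":1,"dx":0.14,"dy":0.34,"dz":-0.1},
  {"hand":1,"dx":0.22,"dy":0.51,"dz":-0.16},
  {"hand":1,"dx":0.29,"dy":0.68,"dz":-0.22},
  {"hand":1,"dx":0.36,"dy":0.84,"dz":-0.28},
])

```text
validation failed for argument at $.in...
```

>>> play_rows([
  {"hand":1},
  {"hand":1},
  {"hand":1},
  {"hand":1},
  {"hand":1},
])

```text
validation failed for argument at $.in...
```

```bash
python3 - <<'E'
from h import *
np.set_printoptions(precision=1,suppress=True)
c=camera_info("wrist");im=snapshot("wrist");cv2.imwrite("pics/w1.png",im)
print(monitor.get_state()['tcp_pos'],monitor.get_state()['ee_rot'],c['position'],w2p(c,[[588,190,100]]))
cv2.imwrite("pics/w1v.png",im)
E
```

```text
[ 235.3 -469.   240.2] [-179.9   -0.    26.6] [ 310.7 -430.8  383.7] [[-113.  -392.7]]
```

View pics/w1v.png

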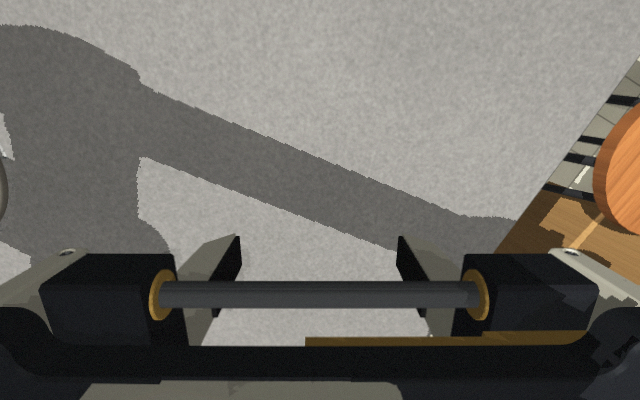

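The moves were refused, so the arm hasn't moved: the picture shows bare table, with the fingers at rows 240–330. I'll resend with every key in each row.

>>> play_rows([
  {"hand":1,"dx":0.07,"dy":0.17,"dz":0,"rx":0,"ry":0,"rz":-0.04},
  {"hand":1,"dx":0.14,"dy":0.34,"dz":0,"rx":0,"ry":0,"rz":-0.09},
  {"hand":1,"dx":0.22,"dy":0.51,"dz":0,"rx":0,"ry":0,"rz":-0.13},
  {"hand":1,"dx":0.29,"dy":0.68,"dz":0,"rx":0,"ry":0,"rz":-0.18},
  {"hand":1,"dx":0.36,"dy":0.85,"dz":0,"rx":0,"ry":0,"rz":-0.22},
])

```text
time_s: 0.65
tcp_pos: [325.6, -255.0, 240.6]
ee_rot: [-180.0, -0.0, 16.6]
force: [1.7, 0.5, 0.9]
finger_gap: 91.8
gripper_force: 0.0
```

>>> play_rows([
  {"hand":1,"dx":0.07,"dy":0.17,"dz":0,"rx":0,"ry":0,"rz":0},
  {"hand":1,"dx":0.14,"dy":0.34,"dz":0,"rx":0,"ry":0,"rz":0},
  {"hand":1,"dx":0.22,"dy":0.51,"dz":0,"rx":0,"ry":0,"rz":0},
  {"hand":1,"dx":0.29,"dy":0.68,"dz":0,"rx":0,"ry":0,"rz":0},
  {"hand":1,"dx":0.36,"dy":0.85,"dz":0,"rx":0,"ry":0,"rz":0},
])

```text
time_s: 1.15
tcp_pos: [415.6, -42.4, 240.8]
ee_rot: [180.0, -0.0, 16.7]
force: [0.7, -0.4, -0.4]
finger_gap: 91.9
gripper_force: 0.0
```

>>> play_rows([
  {"hand":1,"dx":0.07,"dy":0.17,"dz":-0.05,"rx":0,"ry":0,"rz":0},
  {"hand":1,"dx":0.14,"dy":0.34,"dz":-0.1,"rx":0,"ry":0,"rz":0},
  {"hand":1,"dx":0.22,"dy":0.51,"dz":-0.16,"rx":0,"ry":0,"rz":0},
  {"hand":1,"dx":0.29,"dy":0.68,"dz":-0.22,"rx":0,"ry":0,"rz":0},
  {"hand":1,"dx":0.36,"dy":0.84,"dz":-0.28,"rx":0,"ry":0,"rz":0},
])

```text
time_s: 1.65
tcp_pos: [505.6, 167.8, 169.9]
ee_rot: [180.0, 0.0, 16.8]
force: [1.4, -0.8, 0.6]
finger_gap: 91.6
gripper_force: 0.0
```

>>> play_rows([
  {"hand":1,"dx":0,"dy":0,"dz":0,"rx":0,"ry":0,"rz":0},
  {"hand":1,"dx":0,"dy":0,"dz":0,"rx":0,"ry":0,"rz":0},
  {"hand":1,"dx":0,"dy":0,"dz":0,"rx":0,"ry":0,"rz":0},
  {"hand":1,"dx":0,"dy":0,"dz":0,"rx":0,"ry":0,"rz":0},
  {"hand":1,"dx":0,"dy":0,"dz":0,"rx":0,"ry":0,"rz":0},
])

```text
time_s: 2.15
tcp_pos: [505.5, 164.7, 171.4]
ee_rot: [180.0, -0.1, 16.6]
force: [-0.1, 0.2, 0.1]
finger_gap: 92.0
gripper_force: 0.0
```

```bash
python3 - <<'E'
from h import *
np.set_printoptions(precision=1,suppress=True)
c=camera_info("wrist");im=snapshot("wrist");cv2.imwrite("pics/w2.png",im)
print(monitor.get_state()['tcp_pos'],monitor.get_state()['ee_rot'],c['position'],c['rotation'],w2p(c,[[588,190,100]]))
E
```

```text
[505.5 164.9 171.4] [180.   -0.1  16.6] [586.  189.6 315.1] [162.2  -0.  -73.3] [[318.5  98.1]]
```

View pics/w2.png

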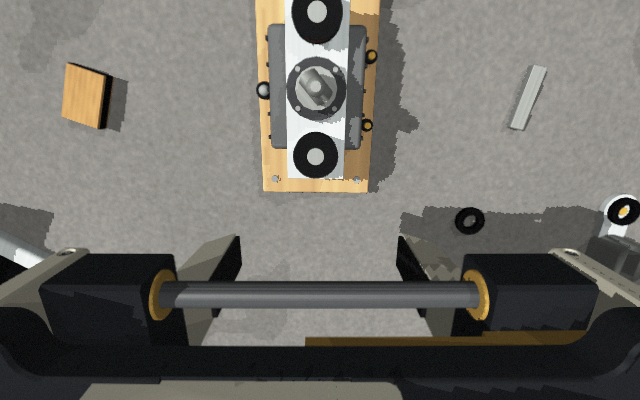

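The dynamo is nearly upright in the image: the coil discs are near (317,12) and (315,156), and the shaft is near (316,87). I'll zoom in on the tang and measure the coil centres.

```bash
python3 - <<'E'
from h import *
np.set_printoptions(precision=2,suppress=True)
im=cv2.imread("pics/w2.png");c=camera_info("wrist")
# rectified top-down metric view of the z=100 plane, dynamo region, 10 px/mm
cx,cy,S,H=588,190,10,30
g=np.mgrid[-H:H:1/S,-H:H:1/S]   # rows: -world x ; cols: -world y
P=np.stack([cx-g[0],cy-g[1],np.full(g[0].shape,100.)],-1)
uv=w2p(c,P).reshape(P.shape[:2]+(2,)).astype(np.float32)
o=cv2.remap(im,uv[...,0],uv[...,1],cv2.INTER_CUBIC);cv2.imwrite("pics/tang.png",o)
gray=cv2.cvtColor(im,cv2.COLOR_BGR2GRAY)
for x,y in((317,12),(315,155)):
    y0=max(0,y-30);sub=(gray[y0:y+30,x-32:x+32]<60).astype(np.uint8)
    n,l,st,ce=cv2.connectedComponentsWithStats(sub);k=1+st[1:,4].argmax();print(st[k])
    cn=max(cv2.findContours((l==k).astype(np.uint8),0,2)[0],key=len)+np.array([x-32,y0])
    e=cv2.minEnclosingCircle(cn);f=cv2.fitEllipse(cn);print(e,f,p2w(c,f[0],73))
E
```

```text
[   7    0   51   42 1458]
((317.0, 15.268292427062988), 27.60663414001465) ((316.7588195800781, 18.455087661743164), (45.15040588378906, 49.92981719970703), 95.0700454711914) [[639.87 206.93  73.  ]]
[  10    7   45   46 1355]
((315.20355224609375, 154.51580810546875), 22.90494155883789) ((315.1835021972656, 154.76832580566406), (43.38543701171875, 45.10320281982422), 179.64248657226562) [[545.61 180.2   73.  ]]
```

View pics/tang.png

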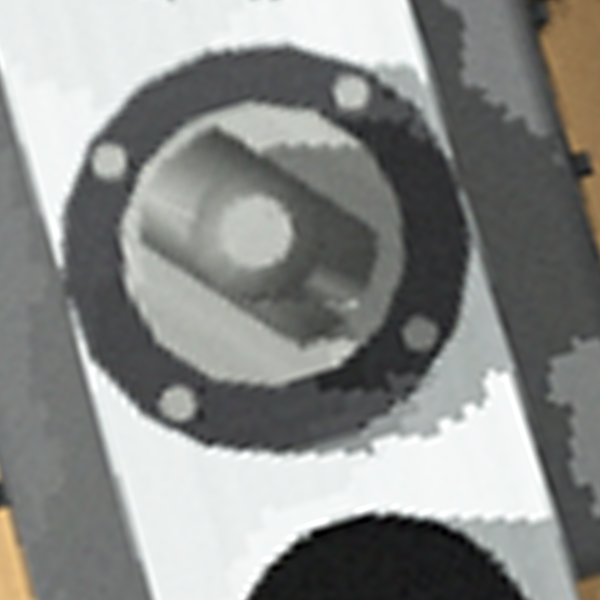

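The tang's top edges show clearly: the flats lie at a world angle of about 57° and the shaft axis is near (594.4, 194.1). The bridge edges put the dynamo's x at about 15.7°. Next I'll look at the rotor from the same kind of viewpoint.

>>> play_rows([
  {"hand":1,"dx":-0.03,"dy":-0.15,"dz":0,"rx":0,"ry":0,"rz":0},
  {"hand":1,"dx":-0.06,"dy":-0.3,"dz":0,"rx":0,"ry":0,"rz":0},
  {"hand":1,"dx":-0.09,"dy":-0.45,"dz":0,"rx":0,"ry":0,"rz":0},
  {"hand":1,"dx":-0.12,"dy":-0.6,"dz":0,"rx":0,"ry":0,"rz":0},
  {"hand":1,"dx":-0.14,"dy":-0.73,"dz":0,"rx":0,"ry":0,"rz":0},
])

```text
time_s: 2.7
tcp_pos: [469.6, -18.8, 171.2]
ee_rot: [180.0, -0.0, 16.7]
force: [1.3, -0.1, 0.3]
finger_gap: 91.8
gripper_force: 0.0
```

>>> play_rows([
  {"hand":1,"dx":-0.03,"dy":-0.15,"dz":-0.05,"rx":0,"ry":0,"rz":0},
  {"hand":1,"dx":-0.06,"dy":-0.3,"dz":-0.1,"rx":0,"ry":0,"rz":0},
  {"hand":1,"dx":-0.09,"dy":-0.45,"dz":-0.15,"rx":0,"ry":0,"rz":0},
  {"hand":1,"dx":-0.12,"dy":-0.6,"dz":-0.2,"rx":0,"ry":0,"rz":0},
  {"hand":1,"dx":-0.14,"dy":-0.73,"dz":-0.24,"rx":0,"ry":0,"rz":0},
])

```text
time_s: 3.2
tcp_pos: [434.4, -201.4, 110.6]
ee_rot: [180.0, -0.0, 16.6]
force: [2.0, -0.3, -0.2]
finger_gap: 91.6
gripper_force: 0.0
```

>>> play_rows([
  {"hand":1,"dx":0,"dy":0,"dz":0,"rx":0,"ry":0,"rz":0},
  {"hand":1,"dx":0,"dy":0,"dz":0,"rx":0,"ry":0,"rz":0},
  {"hand":1,"dx":0,"dy":0,"dz":0,"rx":0,"ry":0,"rz":0},
  {"hand":1,"dx":0,"dy":0,"dz":0,"rx":0,"ry":0,"rz":0},
  {"hand":1,"dx":0,"dy":0,"dz":0,"rx":0,"ry":0,"rz":0},
])

```text
time_s: 3.7
tcp_pos: [435.7, -198.5, 111.2]
ee_rot: [180.0, -0.0, 16.8]
force: [-1.3, -0.8, 0.4]
finger_gap: 91.9
gripper_force: 0.0
```

```bash
python3 - <<'E'
from h import *
np.set_printoptions(precision=1,suppress=True)
c=camera_info("wrist");im=snapshot("wrist");cv2.imwrite("pics/w3.png",im)
print(monitor.get_state()['tcp_pos'],monitor.get_state()['ee_rot'],c['position'],w2p(c,[[518,-179,36]]))
cx,cy,S,H=518,-179,5,58
g=np.mgrid[-H:H:1/S,-H-10:H+10:1/S]
P=np.stack([cx-g[0],cy-g[1],np.full(g[0].shape,36.)],-1)
uv=w2p(c,P).reshape(P.shape[:2]+(2,)).astype(np.float32)
cv2.imwrite("pics/rot.png",cv2.remap(im,uv[...,0],uv[...,1],cv2.INTER_CUBIC))
E
```

```text
[ 435.7 -198.6  111.1] [180.   -0.   16.8] [ 516.3 -173.3  254.8] [[326.7 101. ]]
```

View pics/rot.png

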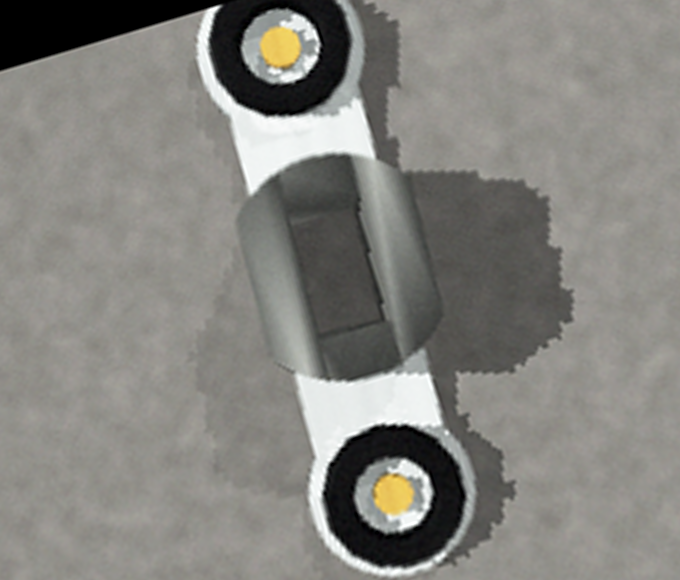

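The rotor's magnet rings are at (280,47) and (395,495) in the rectified view, and the hub centre is near (340,267). That puts the rotor at (522.8, -179.0) with a yaw of about 14.4°. Moving in to grasp it.

>>> play_rows([
  {"hand":1,"dx":0.08,"dy":0.02,"dz":0,"rx":0,"ry":0,"rz":-0.02},
  {"hand":1,"dx":0.17,"dy":0.04,"dz":-0.05,"rx":0,"ry":0,"rz":-0.04},
  {"hand":1,"dx":0.26,"dy":0.06,"dz":-0.1,"rx":0,"ry":0,"rz":-0.053},
  {"hand":1,"dx":0.348,"dy":0.078,"dz":-0.16,"rx":0,"ry":0,"rz":-0.053},
  {"hand":1,"dx":0.348,"dy":0.078,"dz":-0.16,"rx":0,"ry":0,"rz":-0.053},
])

```text
time_s: 4.25
tcp_pos: [523.6, -178.4, 69.1]
ee_rot: [-179.9, 0.0, 14.5]
force: [-0.6, 0.9, -0.0]
finger_gap: 92.0
gripper_force: 0.0
```

>>> play_rows([
  {"hand":1,"dx":0,"dy":0,"dz":-0.05,"rx":0,"ry":0,"rz":0},
  {"hand":1,"dx":0,"dy":0,"dz":-0.1,"rx":0,"ry":0,"rz":0},
  {"hand":1,"dx":0,"dy":0,"dz":-0.15,"rx":0,"ry":0,"rz":0},
  {"hand":1,"dx":0,"dy":0,"dz":-0.195,"rx":0,"ry":0,"rz":0},
  {"hand":1,"dx":0,"dy":0,"dz":-0.195,"rx":0,"ry":0,"rz":0},
])

```text
time_s: 4.75
tcp_pos: [521.0, -179.5, 20.2]
ee_rot: [-179.9, 0.1, 14.3]
force: [-0.2, 0.7, 0.3]
finger_gap: 91.8
gripper_force: 0.0
```

>>> play_rows([
  {"hand":0.2,"dx":0,"dy":0,"dz":0,"rx":0,"ry":0,"rz":0},
  {"hand":0,"dx":0,"dy":0,"dz":0,"rx":0,"ry":0,"rz":0},
  {"hand":-0.1,"dx":0,"dy":0,"dz":0,"rx":0,"ry":0,"rz":0},
  {"hand":-0.3,"dx":0,"dy":0,"dz":0,"rx":0,"ry":0,"rz":0},
  {"hand":-0.5,"dx":0,"dy":0,"dz":0,"rx":0,"ry":0,"rz":0},
], squeeze=30)

```text
time_s: 5.25
tcp_pos: [522.5, -179.9, 22.3]
ee_rot: [180.0, -0.0, 14.3]
force: [0.2, 0.4, -0.7]
finger_gap: 56.5
gripper_force: 0.0
```

>>> play_rows([
  {"hand":-0.6,"dx":0,"dy":0,"dz":0,"rx":0,"ry":0,"rz":0},
  {"hand":-0.6,"dx":0,"dy":0,"dz":0,"rx":0,"ry":0,"rz":0},
  {"hand":-0.6,"dx":0,"dy":0,"dz":0,"rx":0,"ry":0,"rz":0},
  {"hand":-0.6,"dx":0,"dy":0,"dz":0,"rx":0,"ry":0,"rz":0},
  {"hand":-0.6,"dx":0,"dy":0,"dz":0,"rx":0,"ry":0,"rz":0},
])

```text
time_s: 5.75
tcp_pos: [522.3, -179.8, 22.0]
ee_rot: [180.0, 0.0, 14.3]
force: [0.1, 1.3, 0.9]
finger_gap: 35.7
gripper_force: 30.0
```

Gripped, with the gap at 35.7 mm. Next I lift it, carry it over and turn it toward 57°.

>>> play_rows([
  {"hand":-0.6,"dx":0,"dy":0,"dz":0.04,"rx":0,"ry":0,"rz":0},
  {"hand":-0.6,"dx":0,"dy":0,"dz":0.16,"rx":0,"ry":0,"rz":0},
  {"hand":-0.6,"dx":0,"dy":0,"dz":0.31,"rx":0,"ry":0,"rz":0},
  {"hand":-0.6,"dx":0,"dy":0,"dz":0.46,"rx":0,"ry":0,"rz":0},
  {"hand":-0.6,"dx":0,"dy":0,"dz":0.56,"rx":0,"ry":0,"rz":0},
], squeeze=45)

```text
time_s: 6.25
tcp_pos: [522.7, -180.0, 165.0]
ee_rot: [179.9, -0.1, 14.4]
force: [-0.0, -0.4, -4.3]
finger_gap: 35.7
gripper_force: 45.0
```

>>> play_rows([
  {"hand":-0.6,"dx":0.02,"dy":0.09,"dz":0,"rx":0,"ry":0,"rz":0.06},
  {"hand":-0.6,"dx":0.05,"dy":0.25,"dz":0,"rx":0,"ry":0,"rz":0.17},
  {"hand":-0.6,"dx":0.08,"dy":0.41,"dz":0,"rx":0,"ry":0,"rz":0.28},
  {"hand":-0.6,"dx":0.11,"dy":0.57,"dz":0,"rx":0,"ry":0,"rz":0.38},
  {"hand":-0.6,"dx":0.143,"dy":0.746,"dz":0,"rx":0,"ry":0,"rz":0.475},
])

```text
time_s: 6.75
tcp_pos: [557.8, 7.9, 162.2]
ee_rot: [-180.0, 0.0, 35.9]
force: [0.7, -0.3, -3.6]
finger_gap: 35.5
gripper_force: 45.0
```

>>> play_rows([
  {"hand":-0.6,"dx":0.03,"dy":0.16,"dz":0,"rx":0,"ry":0,"rz":0.11},
  {"hand":-0.6,"dx":0.06,"dy":0.33,"dz":0,"rx":0,"ry":0,"rz":0.22},
  {"hand":-0.6,"dx":0.1,"dy":0.5,"dz":0,"rx":0,"ry":0,"rz":0.33},
  {"hand":-0.6,"dx":0.13,"dy":0.66,"dz":0,"rx":0,"ry":0,"rz":0.42},
  {"hand":-0.6,"dx":0.143,"dy":0.746,"dz":0,"rx":0,"ry":0,"rz":0.475},
])

```text
time_s: 7.25
tcp_pos: [593.5, 196.5, 162.0]
ee_rot: [-180.0, -0.0, 57.4]
force: [-0.1, -1.1, -3.3]
finger_gap: 35.8
gripper_force: 45.0
```

>>> play_rows([
  {"hand":-0.6,"dx":0,"dy":0,"dz":0,"rx":0,"ry":0,"rz":0},
  {"hand":-0.6,"dx":0,"dy":0,"dz":0,"rx":0,"ry":0,"rz":0},
  {"hand":-0.6,"dx":0,"dy":0,"dz":0,"rx":0,"ry":0,"rz":0},
  {"hand":-0.6,"dx":0,"dy":0,"dz":0,"rx":0,"ry":0,"rz":0},
  {"hand":-0.6,"dx":0,"dy":0,"dz":0,"rx":0,"ry":0,"rz":0},
])

```text
time_s: 7.75
tcp_pos: [593.9, 192.2, 162.2]
ee_rot: [180.0, 0.0, 57.0]
force: [0.6, -0.1, -3.1]
finger_gap: 35.9
gripper_force: 45.0
```

```bash
python3 - <<'E'
from h import *
np.set_printoptions(precision=1,suppress=True)
c=camera_info("wrist");im=snapshot("wrist");cv2.imwrite("pics/w4.png",im)
s=monitor.get_state();print(s['tcp_pos'],s['ee_rot'],s['force'],c['position'],w2p(c,[[594,193.5,112]]))
E
```

```text
[593.9 192.3 162.1] [180.   0.  57.] [ 0.6 -0.3 -4. ] [640.1 263.2 305.7] [[317.3 225.9]]
```

View pics/w4.png

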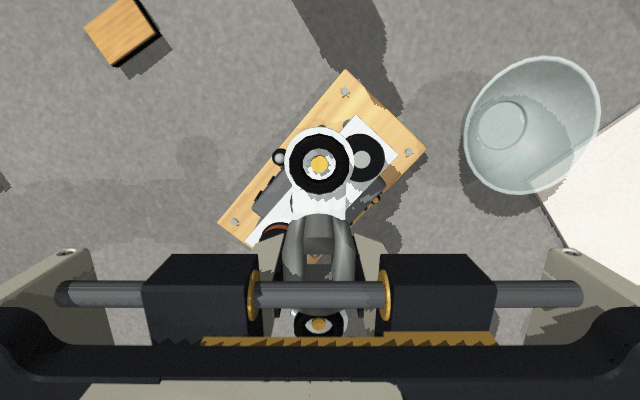

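The rotor is held straight, with its magnets centred at column 319, above the shaft. I'll correct y slightly and lower the hub over the nose.

>>> play_rows([
  {"hand":-0.6,"dx":0,"dy":0.0045,"dz":-0.03,"rx":0,"ry":0,"rz":0},
  {"hand":-0.6,"dx":0,"dy":0.0045,"dz":-0.06,"rx":0,"ry":0,"rz":0},
  {"hand":-0.6,"dx":0,"dy":0.0045,"dz":-0.09,"rx":0,"ry":0,"rz":0},
  {"hand":-0.6,"dx":0,"dy":0.0045,"dz":-0.1,"rx":0,"ry":0,"rz":0},
  {"hand":-0.6,"dx":0,"dy":0.0045,"dz":-0.1,"rx":0,"ry":0,"rz":0},
])

```text
time_s: 8.3
tcp_pos: [593.5, 194.3, 136.1]
ee_rot: [-179.9, 0.1, 57.1]
force: [-0.2, 0.4, -4.7]
finger_gap: 35.7
gripper_force: 45.0
```

>>> play_rows([
  {"hand":-0.6,"dx":0,"dy":0,"dz":-0.01,"rx":0,"ry":0,"rz":0},
  {"hand":-0.6,"dx":0,"dy":0,"dz":-0.02,"rx":0,"ry":0,"rz":0},
  {"hand":-0.6,"dx":0,"dy":0,"dz":-0.03,"rx":0,"ry":0,"rz":0},
  {"hand":-0.6,"dx":0,"dy":0,"dz":-0.036,"rx":0,"ry":0,"rz":0},
  {"hand":-0.6,"dx":0,"dy":0,"dz":-0.036,"rx":0,"ry":0,"rz":0},
])

```text
time_s: 8.8
tcp_pos: [593.7, 194.3, 127.7]
ee_rot: [-180.0, 0.0, 57.1]
force: [0.1, -0.3, -2.9]
finger_gap: 35.8
gripper_force: 45.0
```

>>> play_rows([
  {"hand":-0.6,"dx":0,"dy":0,"dz":-0.005,"rx":0,"ry":0,"rz":0},
  {"hand":-0.6,"dx":0,"dy":0,"dz":-0.01,"rx":0,"ry":0,"rz":0},
  {"hand":-0.6,"dx":0,"dy":0,"dz":-0.015,"rx":0,"ry":0,"rz":0},
  {"hand":-0.6,"dx":0,"dy":0,"dz":-0.02,"rx":0,"ry":0,"rz":0},
  {"hand":-0.6,"dx":0,"dy":0,"dz":-0.02,"rx":0,"ry":0,"rz":0},
])

```text
time_s: 9.3
tcp_pos: [593.7, 194.3, 122.7]
ee_rot: [-180.0, 0.0, 57.1]
force: [-0.1, -0.2, -2.9]
finger_gap: 35.6
gripper_force: 45.0
```

>>> play_rows([
  {"hand":-0.6,"dx":0,"dy":0,"dz":-0.003,"rx":0,"ry":0,"rz":0},
  {"hand":-0.6,"dx":0,"dy":0,"dz":-0.006,"rx":0,"ry":0,"rz":0},
  {"hand":-0.6,"dx":0,"dy":0,"dz":-0.008,"rx":0,"ry":0,"rz":0},
  {"hand":-0.6,"dx":0,"dy":0,"dz":-0.008,"rx":0,"ry":0,"rz":0},
  {"hand":-0.6,"dx":0,"dy":0,"dz":-0.008,"rx":0,"ry":0,"rz":0},
])

```text
time_s: 9.8
tcp_pos: [593.8, 194.3, 121.0]
ee_rot: [180.0, 0.0, 57.1]
force: [-0.3, -0.7, -4.1]
finger_gap: 35.8
gripper_force: 45.0
```

No resistance so far. Another 2 mm will show whether it has entered.

>>> play_rows([
  {"hand":-0.6,"dx":0,"dy":0,"dz":-0.003,"rx":0,"ry":0,"rz":0},
  {"hand":-0.6,"dx":0,"dy":0,"dz":-0.006,"rx":0,"ry":0,"rz":0},
  {"hand":-0.6,"dx":0,"dy":0,"dz":-0.008,"rx":0,"ry":0,"rz":0},
  {"hand":-0.6,"dx":0,"dy":0,"dz":-0.008,"rx":0,"ry":0,"rz":0},
  {"hand":-0.6,"dx":0,"dy":0,"dz":-0.008,"rx":0,"ry":0,"rz":0},
])

```text
time_s: 10.3
tcp_pos: [593.9, 194.3, 119.0]
ee_rot: [180.0, 0.0, 57.1]
force: [0.6, 0.6, -4.2]
finger_gap: 35.8
gripper_force: 45.0
```

It's in the slot: the underside is at about 97 with no load. Lowering on, slowly near the end.

>>> play_rows([
  {"hand":-0.6,"dx":0,"dy":0,"dz":-0.008,"rx":0,"ry":0,"rz":0},
  {"hand":-0.6,"dx":0,"dy":0,"dz":-0.016,"rx":0,"ry":0,"rz":0},
  {"hand":-0.6,"dx":0,"dy":0,"dz":-0.024,"rx":0,"ry":0,"rz":0},
  {"hand":-0.6,"dx":0,"dy":0,"dz":-0.032,"rx":0,"ry":0,"rz":0},
  {"hand":-0.6,"dx":0,"dy":0,"dz":-0.032,"rx":0,"ry":0,"rz":0},
])

```text
time_s: 10.8
tcp_pos: [593.8, 194.2, 110.6]
ee_rot: [-180.0, 0.0, 57.1]
force: [0.7, -0.3, -4.2]
finger_gap: 35.6
gripper_force: 45.0
```

>>> play_rows([
  {"hand":-0.6,"dx":0,"dy":0,"dz":-0.008,"rx":0,"ry":0,"rz":0},
  {"hand":-0.6,"dx":0,"dy":0,"dz":-0.016,"rx":0,"ry":0,"rz":0},
  {"hand":-0.6,"dx":0,"dy":0,"dz":-0.024,"rx":0,"ry":0,"rz":0},
  {"hand":-0.6,"dx":0,"dy":0,"dz":-0.032,"rx":0,"ry":0,"rz":0},
  {"hand":-0.6,"dx":0,"dy":0,"dz":-0.032,"rx":0,"ry":0,"rz":0},
])

```text
time_s: 11.3
tcp_pos: [593.8, 194.2, 102.6]
ee_rot: [-180.0, 0.0, 57.1]
force: [0.6, -0.9, -4.6]
finger_gap: 36.0
gripper_force: 45.0
```

>>> play_rows([
  {"hand":-0.6,"dx":0,"dy":0,"dz":-0.002,"rx":0,"ry":0,"rz":0},
  {"hand":-0.6,"dx":0,"dy":0,"dz":-0.004,"rx":0,"ry":0,"rz":0},
  {"hand":-0.6,"dx":0,"dy":0,"dz":-0.006,"rx":0,"ry":0,"rz":0},
  {"hand":-0.6,"dx":0,"dy":0,"dz":-0.008,"rx":0,"ry":0,"rz":0},
  {"hand":-0.6,"dx":0,"dy":0,"dz":-0.008,"rx":0,"ry":0,"rz":0},
])

```text
time_s: 11.8
tcp_pos: [593.9, 194.3, 101.0]
ee_rot: [180.0, -0.0, 57.1]
force: [1.2, -1.1, -3.5]
finger_gap: 35.8
gripper_force: 45.0
```

>>> play_rows([
  {"hand":-0.6,"dx":0,"dy":0,"dz":-0.001,"rx":0,"ry":0,"rz":0},
  {"hand":-0.6,"dx":0,"dy":0,"dz":-0.002,"rx":0,"ry":0,"rz":0},
  {"hand":-0.6,"dx":0,"dy":0,"dz":-0.003,"rx":0,"ry":0,"rz":0},
  {"hand":-0.6,"dx":0,"dy":0,"dz":-0.004,"rx":0,"ry":0,"rz":0},
  {"hand":-0.6,"dx":0,"dy":0,"dz":-0.004,"rx":0,"ry":0,"rz":0},
])

```text
time_s: 12.3
tcp_pos: [593.9, 194.3, 100.0]
ee_rot: [180.0, -0.0, 57.1]
force: [0.4, 0.0, -3.1]
finger_gap: 35.6
gripper_force: 45.0
```

>>> play_rows([
  {"hand":-0.6,"dx":0,"dy":0,"dz":-0.001,"rx":0,"ry":0,"rz":0},
  {"hand":-0.6,"dx":0,"dy":0,"dz":-0.002,"rx":0,"ry":0,"rz":0},
  {"hand":-0.6,"dx":0,"dy":0,"dz":-0.002,"rx":0,"ry":0,"rz":0},
  {"hand":-0.6,"dx":0,"dy":0,"dz":-0.002,"rx":0,"ry":0,"rz":0},
  {"hand":-0.6,"dx":0,"dy":0,"dz":-0.002,"rx":0,"ry":0,"rz":0},
])

```text
time_s: 12.8
tcp_pos: [593.9, 194.3, 100.0]
ee_rot: [180.0, -0.0, 57.1]
force: [-2.5, -0.7, 4.3]
finger_gap: 35.7
gripper_force: 45.0
```

It's seated: the load shifted to about +7 N at TCP z = 100. Now I turn it clockwise toward the coil line in two calls.

>>> play_rows([
  {"hand":-0.6,"dx":0,"dy":0,"dz":0,"rx":0,"ry":0,"rz":-0.05},
  {"hand":-0.6,"dx":0,"dy":0,"dz":0,"rx":0,"ry":0,"rz":-0.15},
  {"hand":-0.6,"dx":0,"dy":0,"dz":0,"rx":0,"ry":0,"rz":-0.25},
  {"hand":-0.6,"dx":0,"dy":0,"dz":0,"rx":0,"ry":0,"rz":-0.35},
  {"hand":-0.6,"dx":0,"dy":0.001,"dz":0,"rx":0,"ry":0,"rz":-0.45},
])

```text
time_s: 13.3
tcp_pos: [594.8, 194.1, 100.0]
ee_rot: [179.9, -0.1, 36.7]
force: [1.2, -3.7, 3.3]
finger_gap: 35.6
gripper_force: 45.0
```

>>> play_rows([
  {"hand":-0.6,"dx":0,"dy":0,"dz":0,"rx":0,"ry":0,"rz":-0.1},
  {"hand":-0.6,"dx":0,"dy":0,"dz":0,"rx":0,"ry":0,"rz":-0.2},
  {"hand":-0.6,"dx":0,"dy":0,"dz":0,"rx":0,"ry":0,"rz":-0.3},
  {"hand":-0.6,"dx":-0.001,"dy":0.001,"dz":0,"rx":0,"ry":0,"rz":-0.4},
  {"hand":-0.6,"dx":-0.001,"dy":0.001,"dz":0,"rx":0,"ry":0,"rz":-0.47},
])

```text
time_s: 13.8
tcp_pos: [594.9, 193.7, 100.0]
ee_rot: [179.9, -0.1, 15.5]
force: [2.4, -5.0, 2.0]
finger_gap: 35.7
gripper_force: 45.0
```

>>> play_rows([
  {"hand":-0.6,"dx":0,"dy":0,"dz":0,"rx":0,"ry":0,"rz":0},
  {"hand":-0.6,"dx":0,"dy":0,"dz":0,"rx":0,"ry":0,"rz":0},
  {"hand":-0.6,"dx":0,"dy":0,"dz":0,"rx":0,"ry":0,"rz":0},
  {"hand":-0.6,"dx":0,"dy":0,"dz":0,"rx":0,"ry":0,"rz":0},
  {"hand":-0.6,"dx":0,"dy":0,"dz":0,"rx":0,"ry":0,"rz":0},
])

```text
time_s: 14.3
tcp_pos: [594.9, 193.7, 100.0]
ee_rot: [179.9, -0.1, 15.7]
force: [1.2, -5.1, 1.5]
finger_gap: 35.6
gripper_force: 45.0
```

```bash
python3 - <<'E'
from h import *
np.set_printoptions(precision=2,suppress=True)
c=camera_info("wrist");im=snapshot("wrist");cv2.imwrite("pics/w5.png",im)
s=monitor.get_state();print(s['tcp_pos'],s['ee_rot'],s['force'],s['wrist_torque'])
# dynamo angle from w2 (camera pose then): base long edges via line segments, compare
c['position']=np.array([586,189.6,315.1]);c['rotation']=np.array([162.2,0,-73.3])
g=cv2.cvtColor(cv2.imread("pics/w2.png"),cv2.COLOR_BGR2GRAY)
L=cv2.createLineSegmentDetector().detect(g)[0].reshape(-1,4)
for l in L:
    n=np.hypot(l[2]-l[0],l[3]-l[1])
    if n>35 and 240<l[0]<400 and l[[1,3]].max()<200:
        P=p2w(c,l.reshape(2,2),16);a=ang(*P)%180
        print(l.round(),round(n),"ang %.2f"%a)
E
```

```text
[594.94 193.73 100.  ] [179.88  -0.14  15.68] [ 1.51 -5.55  1.62] [-0.81 -0.36  0.07]
[342. 178. 346.  91.] 88 ang 15.50
[347.  82. 349.  11.] 71 ang 16.20
[284.   1. 285.  81.] 80 ang 15.66
[285.  91. 287. 177.] 86 ang 16.22
[367. 193. 371. 132.] 62 ang 15.36
[259.  99. 263. 189.] 90 ang 15.89
[377.  48. 379.   1.] 48 ang 17.04
[255.   1. 258.  81.] 80 ang 15.76
[264. 191. 364. 192.] 100 ang 105.93
[372. 119. 375.  64.] 55 ang 16.25
```

View pics/w5.png

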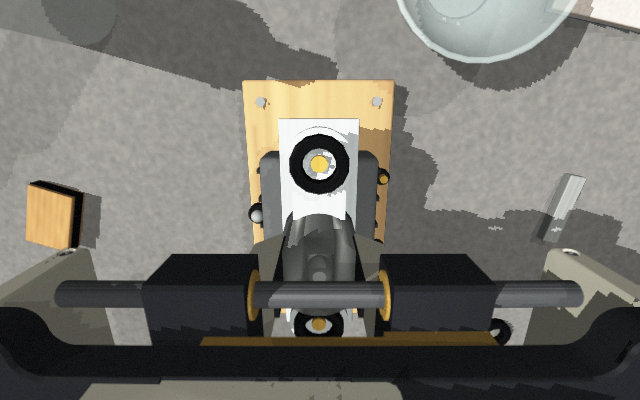

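The rotor arm lies along the bridge: the upper magnet is centred at (319,163). The dynamo's x measures about 15.9° and the rotor's about 15.7°. I'll relieve the small side force and make the last 0.2° turn, then release.

>>> play_rows([
  {"hand":-0.6,"dx":0,"dy":-0.001,"dz":0,"rx":0,"ry":0,"rz":0.003},
  {"hand":-0.6,"dx":0,"dy":-0.002,"dz":0,"rx":0,"ry":0,"rz":0.005},
  {"hand":-0.6,"dx":0,"dy":-0.002,"dz":0,"rx":0,"ry":0,"rz":0.005},
  {"hand":-0.6,"dx":0,"dy":-0.002,"dz":0,"rx":0,"ry":0,"rz":0.005},
  {"hand":-0.6,"dx":0,"dy":-0.002,"dz":0,"rx":0,"ry":0,"rz":0.005},
], squeeze=20)

```text
time_s: 14.85
tcp_pos: [594.9, 193.7, 100.0]
ee_rot: [179.9, -0.2, 15.9]
force: [4.4, -4.6, 2.6]
finger_gap: 36.1
gripper_force: 20.0
```

>>> play_rows([
  {"hand":-0.15,"dx":0,"dy":0,"dz":0,"rx":0,"ry":0,"rz":0},
  {"hand":0,"dx":0,"dy":0,"dz":0,"rx":0,"ry":0,"rz":0},
  {"hand":0.2,"dx":0,"dy":0,"dz":0,"rx":0,"ry":0,"rz":0},
  {"hand":0.3,"dx":0,"dy":0,"dz":0,"rx":0,"ry":0,"rz":0},
  {"hand":0.3,"dx":0,"dy":0,"dz":0,"rx":0,"ry":0,"rz":0},
])

```text
time_s: 15.35
tcp_pos: [593.4, 194.5, 99.3]
ee_rot: [-180.0, 0.0, 15.9]
force: [0.8, -0.1, -0.5]
finger_gap: 59.1
gripper_force: 0.0
```

>>> play_rows([
  {"hand":0.6,"dx":0,"dy":0,"dz":0.06,"rx":0,"ry":0,"rz":0},
  {"hand":0.6,"dx":0,"dy":0,"dz":0.15,"rx":0,"ry":0,"rz":0},
  {"hand":0.6,"dx":0,"dy":0,"dz":0.24,"rx":0,"ry":0,"rz":0},
  {"hand":0.6,"dx":0,"dy":0,"dz":0.32,"rx":0,"ry":0,"rz":0},
  {"hand":0.6,"dx":0,"dy":0,"dz":0.36,"rx":0,"ry":0,"rz":0},
])

```text
time_s: 15.85
tcp_pos: [594.2, 194.5, 191.5]
ee_rot: [180.0, -0.2, 15.9]
force: [0.1, 0.5, -0.0]
finger_gap: 73.6
gripper_force: 0.0
```

>>> play_rows([
  {"hand":0.6,"dx":-0.08,"dy":-0.025,"dz":0.02,"rx":0,"ry":0,"rz":0},
  {"hand":0.6,"dx":-0.2,"dy":-0.06,"dz":0.05,"rx":0,"ry":0,"rz":0},
  {"hand":0.6,"dx":-0.3,"dy":-0.09,"dz":0.07,"rx":0,"ry":0,"rz":0},
  {"hand":0.6,"dx":-0.4,"dy":-0.11,"dz":0.07,"rx":0,"ry":0,"rz":0},
  {"hand":0.6,"dx":-0.4,"dy":-0.11,"dz":0.07,"rx":0,"ry":0,"rz":0},
])

```text
time_s: 16.35
tcp_pos: [490.7, 166.4, 206.8]
ee_rot: [-180.0, 0.1, 15.9]
force: [-0.3, -0.5, 0.0]
finger_gap: 73.4
gripper_force: 0.0
```

>>> play_rows([
  {"hand":0.6,"dx":0,"dy":0,"dz":0,"rx":0,"ry":0,"rz":0},
  {"hand":0.6,"dx":0,"dy":0,"dz":0,"rx":0,"ry":0,"rz":0},
  {"hand":0.6,"dx":0,"dy":0,"dz":0,"rx":0,"ry":0,"rz":0},
  {"hand":0.6,"dx":0,"dy":0,"dz":0,"rx":0,"ry":0,"rz":0},
  {"hand":0.6,"dx":0,"dy":0,"dz":0,"rx":0,"ry":0,"rz":0},
])

```text
time_s: 16.85
tcp_pos: [493.9, 166.9, 206.7]
ee_rot: [180.0, 0.0, 15.9]
force: [-0.4, 1.0, 0.7]
finger_gap: 73.4
gripper_force: 0.0
```

```bash
python3 - <<'E'
from h import *
np.set_printoptions(precision=2,suppress=True)
c=camera_info("wrist");im=snapshot("wrist");cv2.imwrite("pics/w6.png",im)
s=monitor.get_state();print(s['tcp_pos'],s['ee_rot'],c['position'],c['rotation'])
g=cv2.cvtColor(im,cv2.COLOR_BGR2GRAY)
L=cv2.createLineSegmentDetector().detect(g)[0].reshape(-1,4)
uv=w2p(c,[[594.3-50.1,194-14,92],[594.3+50.1,194+14,92]]);print(uv);m=[]
for x,y in uv.round().astype(int):
    y0,x0=max(0,y-32),x-32;l,n=None,None
    n,l,st,ce=cv2.connectedComponentsWithStats((g[y0:y+32,x0:x+32]<60).astype(np.uint8));k=1+st[1:,4].argmax()
    cn=max(cv2.findContours((l==k).astype(np.uint8),0,2)[0],key=len)+np.array([x0,y0])
    f=cv2.fitEllipse(cn);m.append(f[0]);print(st[k],f)
P=p2w(c,m,92);print(P,P.mean(0),ang(*P),np.hypot(*(P[1]-P[0])[:2]))
for l in L:
    n=np.hypot(l[2]-l[0],l[3]-l[1])
    if n>35 and 230<l[0]<410 and l[[1,3]].max()<235:
        Q=p2w(c,l.reshape(2,2),16);print(l.round(),round(n),"ang %.2f"%(ang(*Q)%180))
E
```

```text
[493.79 166.84 206.76] [180.     0.02  15.92] [574.94 190.72 350.24] [162.1   -0.04 -74.05]
[[320.51 140.65]
 [321.6    1.07]]
[ 14  12  36  36 703] ((320.69671630859375, 138.555419921875), (35.26798629760742, 35.64023971557617), 169.2752227783203)
[ 12   0  40  26 538] ((321.84393310546875, 10.238177299499512), (27.41997718811035, 35.21977996826172), 93.87934875488281)
[[545.94 180.33  92.  ]
 [638.6  206.13  92.  ]] [592.27 193.23  92.  ] 15.556767631511565 96.18217981737752
[293.  77. 295. 132.] 55 ang 16.61
[292.   1. 293.  72.] 71 ang 15.32
[348.  73. 349.   8.] 65 ang 16.77
[367. 173. 371. 117.] 56 ang 15.45
[273. 173. 364. 173.] 91 ang 105.85
[345. 157. 348.  83.] 74 ang 15.43
[268.  89. 272. 172.] 83 ang 15.94
[333.  41. 330. 101.] 60 ang 14.06
[264.   1. 268.  72.] 71 ang 15.81
[309.  99. 308.  43.] 56 ang 15.46
[371. 106. 374.  56.] 50 ang 16.07
[334.  98. 337.  54.] 44 ang 12.94
```

View pics/w6.png

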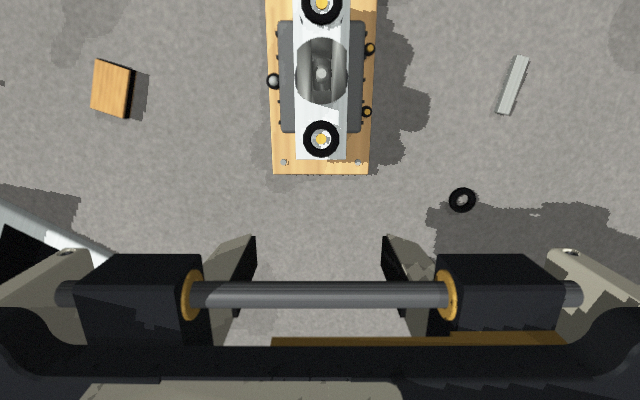

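The freed rotor sits on the shaft, with its magnets at (321,139) and about (322,4). Its arm measures about 15.6° and the dynamo about 15.8°. The fingers are clear, so I'm handing in.

```bash
python3 -c "from workcell import order; print(order.hand_in())"
```

```text
the job is handed in; nothing more can be done
None
```

The rotor is fully home on the shoulder, went on with no more than about 8 N of downward force, and is turned so its magnets line up with the coils to within about half a degree; I let go, backed the arm clear, touched nothing else and handed in at about 17 s.

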